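# Press the scale's battery pack under its leaf spring

### The job

Load the shop scale's battery: with the fingertips press the black battery pack down hard onto the sprung floor of its bay and, keeping it pressed, push it along under the steel lip and leaf spring until it is fully home against the end stop, then take the hand away. Only press and push the pack, do not pick it up or tip it, and leave the jar, the tumbler and the brass weight where they stand.

Things in the scene. Friction and masses are not known exactly. Their poses are not given: they have to be found in the camera images.
- bay: Grey open-topped battery bay fixed on the counter, 200 long (x) x 94 wide (y). Origin: centre of its underside, z up, +x = the way the pack is pushed home. Channel 74 mm wide between side walls 38 mm high (heights here are above the counter), rear wall 24 mm high with inner face at x = -92 mm
- lip (a point): Middle of the lower front edge of the rigid square-edged steel lip that bridges the channel: x = +46 mm in the bay's frame, underside 40 mm high. The lip is 12 mm long (x), its top 50 mm high. Axes as the bay's
- stop (a point): Top middle of the end stop's inner face: x = +90 mm in the bay's frame, 50 mm high. The pack is home when its nose touches this face. Axes as the bay's
- bed (a joint): Bay's sprung floor, a flat black plate moving straight down without tilting. Value = how far it is pressed (m): 0 = up, top 26 mm above the counter; 0.014 = bottomed. Spring 900 N/m, 6 N at top, 19 N at bottom, about 3.5 N of it from the pack's weight. Unpressed, the pack stands about 8 mm too high for the lip: press it down 9 mm or more (about 10 to 15 N)
- leaf (a joint): Lift (rad) of the 34 mm wide steel leaf spring behind the lip (x = +55 to +85 mm in the bay), sloping down to 32 mm above the counter at its far end. 0 = at rest, nothing under it; about 0.1 to 0.3 with the pack under it. It bears on the pack with some 3 to 8 N and drags on it
- pack: Loose black battery pack, a flat block 115 long (x) x 70 wide (y) x 22 mm thick, about 0.35 kg, on the sprung floor. Origin: centre of its underside, z up, +x = nose, nearly parallel to the bay's x. A grey wedge rib, 60 wide, 10 mm high, crosses its top: upright rear face at x = -9 mm to push on, front sloping to x = +9 mm. Home: origin at x = +32.5 mm in the bay's frame; it starts 45 to 65 mm short
- press_pad (a point): Point on the pack's flat top behind the rib (18 mm behind the rib's rear face), 22 mm above the pack's underside; flat area 48 mm long x 70 mm wide; axes as the pack's
- jar: Bystander: amber jar with a lid, 72 mm across, 95 mm high; origin at the centre of its underside. Stands 140 mm or more from the bay's centre
- tumbler: Bystander: steel tumbler, 68 mm across, 85 mm high; origin at the centre of its underside. Likewise
- weight: Bystander: brass shop weight with a knob, 52 mm across, 66 mm high; origin at the centre of its underside. Likewise
Mind the look-alikes: they are no part of the job. What is meant by the pack is not pink or turquoise, and is the larger of those in its own colour.

How it is judged:
On the way:
1. the pack is held pressed down by the fingers while its nose goes under the lip (x of pack in the frame of bay between -0.007 and 0.026 m and value of joint bed above 0.007 m and contact force between the fingers and pack above 4 N), for 0.05 s.
At the end, for the whole second after the job is handed in: The pack is at rest, flat, within 4 mm of the end stop, held down under the lip and the lifted leaf spring (its underside no more than 20.5 mm above the counter, the sprung floor at least 4.5 mm down) (x of pack in the frame of bay between 0.0285 and 0.036 m and z of pack in the frame of bay below 0.0205 m and value of joint bed above 0.0045 m and value of joint leaf above 0.03 rad and angle between pack's own z axis and vertical below 0.06 rad and linear speed of pack below 0.01 m/s); the robot touches nothing.
It fails at once if the pack is lifted more than 10 mm off its raised floor (z of pack in the frame of bay above 0.036 m).
It fails at once if the pack is tipped by more than 0.25 rad (angle between pack's own z axis and vertical above 0.25 rad).
It fails at once if the jar is displaced or knocked over (distance of jar from where it was at the start of the episode above 0.025 m or angle between jar's own z axis and vertical above 0.4 rad).
It fails at once if the tumbler is displaced or knocked over (distance of tumbler from where it was at the start of the episode above 0.025 m or angle between tumbler's own z axis and vertical above 0.4 rad).
It fails at once if the weight is displaced or knocked over (distance of weight from where it was at the start of the episode above 0.025 m or angle between weight's own z axis and vertical above 0.4 rad).
It also fails if it takes over 40 s, if anything falls off the work surface, if the arm or the gripper's body presses on something with over 40 N, if the wrist force passes 120 N, or if a joint passes its speed limit or range.

### The arm

A 6-joint arm with a two-finger parallel gripper is mounted at the origin on the work surface. World frame = base frame: x ahead of the robot, y to its left, z up, the work surface at z = 0. Lengths are in m, angles in rad, forces in N, time in s.
With the tool pointing down it reaches from about 0.35 to 0.95 m from the base axis. Payload 17.4 kg.
Tool frame: the origin (TCP) lies midway between the tips of the shut fingers; the grasp point (between the pads) lies grip_depth behind it (grip_depth is the distance from the TCP to the grasp point, in m); z points along the fingers, y is the line along which they close (so a half turn about z gives the same grasp; the last joint's range is limited). The gripper opens to 93 mm and grips with 3 to 60 N. Pads are 15 mm wide; open, the fingers measure 128 mm over their backs; the gripper's body (75 mm by 188 mm) begins 65 mm behind the grasp point.
Start: joints at [-1.256, 0.116, 1.442, -0, 1.584, -0.038], TCP at [0.233, -0.633, 0.219] pointing down, gripper open.
Joint ranges: [-2.83, 2.83], [-0.83, 2.19], [0.07, 2.5], [-1.14, 4.28], [0.01, 3], [-2.97, 2.97]. Speed limits (rad/s): [1.89, 1.89, 2.22, 3.14, 3.14, 3.14].

### API

Orientations are given as a rotation vector (axis times angle).
In Python, from rig import move_pose, line_to, move_j, grip, pause, inverse_kinematics, sense, read_camera, PlanningError, finish_job, grip_depth gives the robot as it stands. Calls block until the motion is done:
- move_pose(position, orientation): joint-space move of the TCP to a pose.
- line_to(position, speed=0.15, orientation=None): straight line of the TCP; orientation=None keeps the orientation; speed is the mean speed in m/s.
- move_j(angles): joint-space move.
- grip(opening): finger opening in m; the grip force is fixed at half the most; returns when the fingers have stopped.
- pause(seconds).
- inverse_kinematics(position, orientation): joint angles nearest the present ones, or None.
- sense(): the state.
- read_camera(name): name is "scene" or "side" or "wrist"; returns a dict with "frame" (384x512x3 uint8, blue, green, red), "K" (3x3 intrinsics, pixels), "rvec" (rotation vector, rad) and "tvec" (3), from world to camera coordinates, as OpenCV has them. Camera axes: x right, y down, z forward; pixel columns grow to the right and rows downward; lengths in m; the calibration is good to about 2 mm. A picture is of the moment at which its call begins. There is no depth.
A pose or a line that the arm cannot do raises PlanningError and nothing moves.
- finish_job(): hands the job in; it is judged then, once.
The state is a dict: "clock": time; "joint_pos": joint angles; "joint_vel": joint speeds; "effort": joint torques, N m; "tool_pos": TCP position; "ee_rot": TCP orientation; "contact_force": force on the tool from outside, world axes, zero at the start; "ft_torque": the same for the moment, N m; "grip_width": finger opening in m; "finger_force": force on a finger pad.
Only numpy, scipy, OpenCV 4.12 (cv2) and the standard library are available. Lean on these libraries where they do the work, as an engineer would, in place of code of your own. Each camera call takes 0.05 s, during which the arm holds its last target. There are 200 camera calls.

## Working session

There is one attempt and no reset: what is moved stays moved. The work goes in short steps, each a Python script; the robot and the scene stay as the last script left them, time stands still between calls to the robot, and variables do not carry over. Pictures are saved under pics/ and viewed, at most 10 in all, crops included, and the job is handed in when it is done.

```bash
mkdir -p pics; ls; python3 - <<'E'
from rig import *
import cv2,numpy as np
a=read_camera("scene");b=read_camera("side")
for n,c in(("scene",a),("side",b)):
    np.savez(n,**c); print(n,c["K"].tolist(),c["rvec"],c["tvec"])
    cv2.imwrite(f"pics/{n}.png",cv2.resize(c["frame"],(800,600),interpolation=cv2.INTER_CUBIC))
s=sense();print(s["tool_pos"],s["ee_rot"],s["grip_width"],s["contact_force"],grip_depth,s["clock"])
E
```

```text
pics
scene [[472.61340432244265, 0.0, 257.91009753688456], [0.0, 472.61340432244265, 194.85127545035365], [0.0, 0.0, 1.0]] [ 1.86885699  1.30912861 -0.65406213] [-0.19712147 -0.21838939  1.47554432]
side [[396.67701870373054, 0.0, 260.4974623324816], [0.0, 396.67701870373054, 188.24037276409553], [0.0, 0.0, 1.0]] [ 0.4743384  -2.57020759  1.40558779] [0.4719765  0.14808767 1.09112712]
[ 0.233164   -0.63325536  0.21799484] [-3.09182973e+00 -5.51137554e-01  2.41915251e-04] 0.09297544802901632 [ 0.11325786 -0.03117375 -0.66659945] 0.0188 0.1
```

View pics/scene.png

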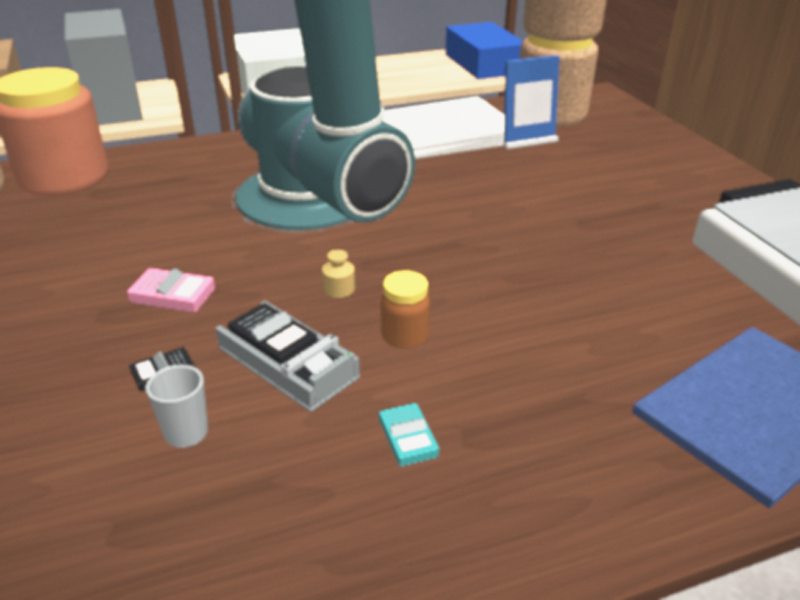

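View pics/side.png

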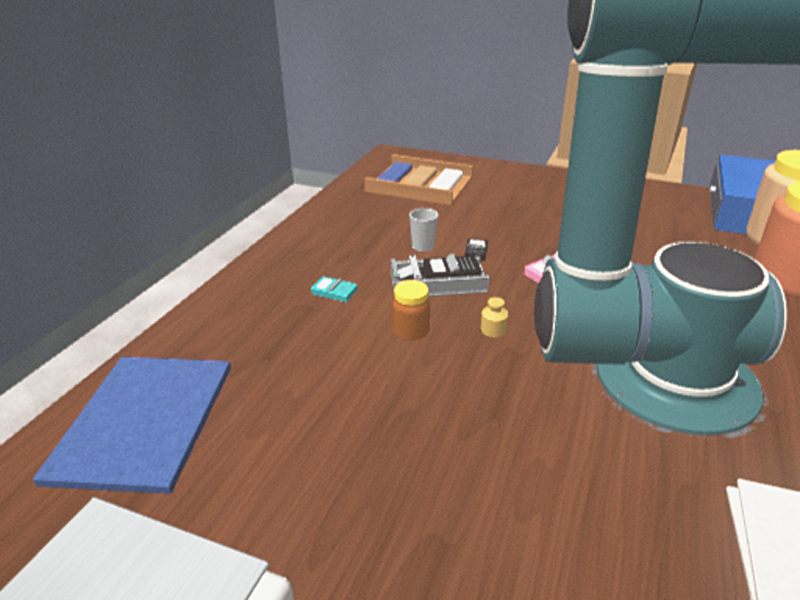

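Scene view (800x600 pixels): the grey bay is at (288,352), with lip, leaf and stop at its lower-right end. The black candidates are the pack in the bay at (272,333) and a smaller one on the counter at (162,368), behind the tumbler (180,405). The pink (172,290) and turquoise (410,433) blocks are excluded by colour. The larger black one, in the bay, fits the description. The jar is at (405,310) and the weight at (338,273). Next I'll get rough positions and look closer with the wrist camera.

```bash
cat >h.py <<'E'
import cv2,numpy as np
from scipy.spatial.transform import Rotation as R
def ray(c,uv,z):
    Rm=cv2.Rodrigues(np.array(c["rvec"]))[0]; C=-Rm.T@np.ravel(c["tvec"])
    p=cv2.undistortPoints(np.array(uv,float).reshape(-1,1,2),np.array(c["K"]),None).reshape(-1,2)
    d=np.c_[p,np.ones(len(p))]@Rm
    return C+d*((z-C[2])/d[:,2])[:,None]
E
python3 - <<'E'
from h import *
from rig import *
a=np.load("scene.npz");k=.64
print("bay rim",ray(a,np.array([[217,330],[312,390],[357,357],[265,303]])*k,.04))
print("tumbler,weight,jar base",ray(a,np.array([[185,435],[340,287],[405,335]])*k,0.))
s=sense();c=read_camera("wrist");Rm=cv2.Rodrigues(np.array(c["rvec"]))[0];C=-Rm.T@np.ravel(c["tvec"])
T=R.from_rotvec(s["ee_rot"]).as_matrix()
print("cam in tool",T.T@(C-s["tool_pos"]));print((Rm@T).round(3),c["K"][0][0]); print(T.round(3))
E
```

```text
bay rim [[ 0.4345053  -0.23443847  0.04      ]
 [ 0.60231162 -0.13845881  0.04      ]
 [ 0.55865982 -0.06377015  0.04      ]
 [ 0.39232283 -0.15643919  0.04      ]]
tumbler,weight,jar base [[ 0.58676914 -0.30398397  0.        ]
 [ 0.33321706 -0.02357586  0.        ]
 [ 0.48819581  0.0330747   0.        ]]
cam in tool [ 0.08328382 -0.00021062 -0.16621136]
[[-0.     1.    -0.   ]
 [-0.955 -0.    -0.295]
 [-0.295  0.     0.955]] 304.3266084481396
[[ 0.938  0.346 -0.   ]
 [ 0.346 -0.938  0.001]
 [ 0.    -0.001 -1.   ]]
```

```bash
python3 - <<'E'
from h import *
from rig import *
th=np.radians(29.5);u=np.array([np.cos(th),np.sin(th),0]);v=np.array([u[1],-u[0],0])
rv=R.from_matrix(np.c_[u,v,[0,0,-1]]).as_rotvec()
move_pose([.498,-.148,.17],rv); pause(.3)
c=read_camera("wrist");np.savez("wrist",**c)
cv2.imwrite("pics/w.png",cv2.resize(c["frame"],(800,600),interpolation=cv2.INTER_CUBIC))
s=sense();print(s["tool_pos"],s["joint_pos"],s["clock"],s["contact_force"])
E
```

```text
[ 0.49797181 -0.14823996  0.16998313] [-3.38417273e-01 -2.10466994e-01  1.83535212e+00 -2.66794056e-05
  1.51674339e+00  7.17876324e-01] 2.5 [ 0.60263883  0.59993226 -0.61770871]
```

View pics/w.png

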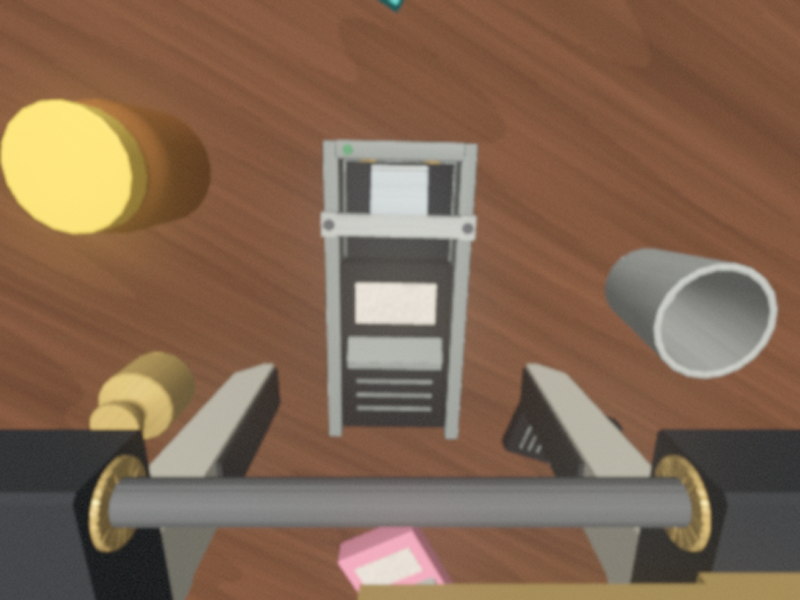

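The wrist picture (800x600) shows the bay's walls running down from the stop bar (323–477, row 144). The lip's front edge is at about (322,235)–(475,239). The pack's nose is at row 260, its rib's rear top edge runs (346,369)–(442,370), and its rear edge is at row 427. This confirms the larger black pack in the bay. Its small look-alike is on the counter at (530,435).

```bash
python3 - <<'E'
from h import *
w=np.load("wrist.npz");k=.64
def q(n,uv,z):
    p=ray(w,(np.array(uv)+.5)*k-.5,z);print(n,p[:,:2].round(4).tolist(),"len",np.linalg.norm(p[0]-p[-1]).round(4));return p
lip=q("lipfront z50",[[322,235],[475,239]],.05)
st=q("stop outer",[[323,142],[477,146]],.05)
re=q("rear",[[330,436],[457,438]],.038)
rib=q("rib rear",[[346,369],[442,370]],.058)
rf=q("rib front",[[348,338],[442,338]],.048)
no=q("nose",[[343,260],[452,262]],.048)
pb=q("pack rear",[[343,426],[445,427]],.048)
m=lambda p:p.mean(0)[:2]
d=m(st)-m(re);L=np.linalg.norm(d);u=d/L;print("bay len",L,"yaw",np.degrees(np.arctan2(u[1],u[0])))
c=(m(st)+m(re))/2;n=np.array([-u[1],u[0]]);print("centre",c)
for nm,p in dict(lip=lip,rib=rib,rf=rf,nose=no,pb=pb,st=st,re=re).items():print(nm,((m(p)-c)@u).round(4),((m(p)-c)@n).round(4))
E
```

```text
lipfront z50 [[0.5106, -0.0875], [0.5538, -0.1689]] len 0.0922
stop outer [[0.5581, -0.0642], [0.5994, -0.1416]] len 0.0877
rear [[0.3823, -0.1563], [0.4256, -0.2363]] len 0.091
rib rear [[0.4435, -0.1398], [0.473, -0.1934]] len 0.0612
rib front [[0.4589, -0.1319], [0.4888, -0.1849]] len 0.0608
nose [[0.5028, -0.1055], [0.5347, -0.1645]] len 0.0671
pack rear [[0.4, -0.1589], [0.4338, -0.2203]] len 0.0701
bay len 0.19816567202629648 yaw 28.11884988621098
centre [ 0.49137767 -0.1496139 ]
lip 0.0461 -0.0003
rib -0.0372 0.0007
rf -0.0196 0.0005
nose 0.031 -0.0
pb -0.0845 -0.0002
st 0.0991 -0.0
re -0.0991 -0.0
```

The lengths match the given sizes and the pack origin is at about bay x = −27 mm. Next: shut the fingers, come down behind the rib and press while watching the force.

```bash
cat >>h.py <<'E'
from rig import *
th=np.radians(28.12);u=np.array([np.cos(th),np.sin(th),0]);v=np.array([u[1],-u[0],0])
rv=R.from_matrix(np.c_[u,v,[0,0,-1]]).as_rotvec()
c0=np.array([.49138,-.14961,0])
def P(x,z): return c0+x*u+[0,0,z]
def F(b):
    f=np.array(sense()["contact_force"])-b; return np.array([f@u,f@v,f[2]])
E
python3 - <<'E'
from h import *
grip(0); move_pose(P(-.051,.10),rv); line_to(P(-.051,.06),.08); pause(.3)
b=np.array(sense()["contact_force"]);np.save("b",b);print(b,sense()["grip_width"])
for z in np.arange(.052,.034,-.001):
    line_to(P(-.051,z),.02);pause(.05);f=F(b);print(z.round(4),sense()["tool_pos"][2].round(4),f.round(1))
    if f[2]>13: break
print(sense()["clock"])
E
```

```text
[-0.4487905  -0.55060303 -0.52010388] 0.0003266738958038822
0.052 0.0521 [ 1.1 -1.2  0.6]
0.051 0.051 [ 0.6 -0.5  0.3]
0.05 0.05 [ 0.9 -0.8  0.3]
0.049 0.049 [ 0.9 -0.6 -0.7]
0.048 0.0482 [1.2 0.3 2.8]
0.047 0.0471 [0.4 0.6 3.3]
0.046 0.0461 [1.7 0.5 4.1]
0.045 0.0451 [1.6 1.4 6.4]
0.044 0.0441 [ 1.1 -0.9  6.4]
0.043 0.0432 [0.3 1.2 7.4]
0.042 0.0423 [ 0.9 -0.6  8.1]
0.041 0.0413 [ 0.6 -0.8  7.9]
0.04 0.0404 [ 0.3 -0.7 10.1]
0.039 0.0395 [-0.8 -1.9 10.6]
0.038 0.0385 [-0.7 -1.9 11.6]
0.037 0.0376 [-0.8 -2.3 11.8]
0.036 0.0366 [-1.7 -2.9 13. ]
0.035 0.0357 [-1.1 -2.4 13.3]
11.05
```

```bash
python3 - <<'E'
from h import *
b=np.load("b.npy")
xs=np.r_[np.arange(-.047,.009,.004),np.arange(.010,.0225,.001)]
for x in xs:
    line_to(P(x,.0355),.03);f=F(b);t=sense()["tool_pos"]
    print(x.round(4),((t-c0)@u).round(4),t[2].round(4),f.round(1))
    if f[0]<-28 or (x>.009 and f[0]<-22): break
print(sense()["clock"])
E
```

```text
-0.047 -0.0473 0.0361 [-5.5  0.  12.4]
-0.043 -0.0434 0.036 [-6.2 -0.7 13.5]
-0.039 -0.0394 0.036 [-6.8 -0.4 12.7]
-0.035 -0.0354 0.036 [-6.8 -1.1 13.6]
-0.031 -0.0314 0.036 [-6.5 -0.8 13.8]
-0.027 -0.0274 0.036 [-6.7  0.  12.8]
-0.023 -0.0234 0.0361 [-5.9 -0.7 14.1]
-0.019 -0.0194 0.036 [-6.6  0.5 13.5]
-0.015 -0.0154 0.036 [-5.5 -0.4 13.6]
-0.011 -0.0114 0.0361 [-6.   0.4 13.6]
-0.007 -0.0074 0.036 [-6.1 -0.1 13.1]
-0.003 -0.0034 0.036 [-5.6  0.5 14. ]
0.001 0.0 0.0355 [-9.2  0.3 10.6]
0.005 0.0038 0.0353 [-11.4   0.2  10.5]
0.01 0.0087 0.0353 [-12.6   0.3  10. ]
0.011 0.009 0.0352 [-18.6  -0.3  12.1]
0.012 0.01 0.0351 [-16.1  -0.3  10.6]
0.013 0.0114 0.0352 [-12.7   0.3   9.3]
0.014 0.0125 0.0352 [-12.6   0.6   9.3]
0.015 0.0135 0.0352 [-12.5  -0.5   8.8]
0.016 0.0142 0.0351 [-15.1  -0.3  10.6]
0.017 0.0143 0.0351 [-24.3  -1.8  14.6]
17.0833
```

The tip has stopped at 14.3 mm (about 15 was expected) and the force is rising steeply, so the pack is probably against the stop. I'll push slightly further to confirm, release and look.

```bash
python3 - <<'E'
from h import *
b=np.load("b.npy")
for x in (.018,.019,.020):
    line_to(P(x,.0355),.02);pause(.1);t=sense()["tool_pos"];print(x,((t-c0)@u).round(4),F(b).round(1))
line_to(P(.0135,.037),.03);print(F(b).round(1))
line_to(P(.012,.040),.03);print(F(b).round(1))
line_to(P(.009,.043),.03);line_to(P(.005,.09),.08);print(F(b).round(1))
line_to(P(0,.17),.15);grip(.09);pause(.2)
c=read_camera("wrist");np.savez("wrist2",**c)
cv2.imwrite("pics/w2.png",cv2.resize(c["frame"][60:300,180:340],None,fx=2.5,fy=2.5,interpolation=cv2.INTER_CUBIC))
print(sense()["clock"])
E
```

```text
0.018 0.0144 [-33.2  -2.8  19.3]
0.019 0.0145 [-42.4  -3.5  24.4]
0.02 0.0146 [-51.8  -4.9  29.1]
[0.9 0.2 1.1]
[ 0.5 -0.1  0.2]
[ 1.2 -1.1 -0.6]
22.175
```

View pics/w2.png

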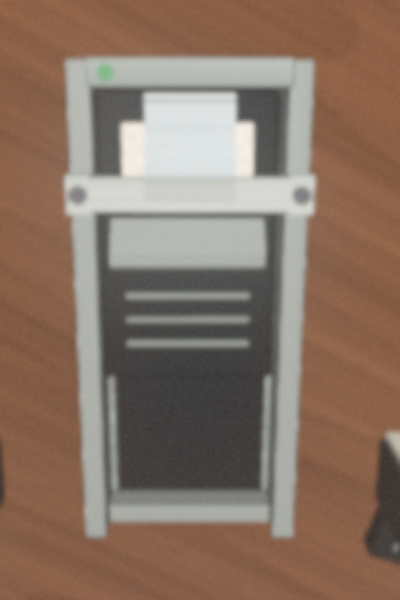

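The crop shows the pack under the lip and leaf. The rib's rear edge is at crop row 268, and the pack's rear edge at about row 375. I'll check the pack's x before handing in.

```bash
python3 - <<'E'
from h import *
w=np.load("wrist2.npz")
def q(n,uv,z):
    p=ray(w,(np.array(uv)+.5)/2.5-.5+[180,60],z)-c0;print(n,(p@u).mean().round(4))
q("lip .046",[[66,213],[315,214]],.05)
q("rib rear, home .0235",[[108,268],[266,268]],.050)
q("pack rear, home -.025",[[105,375],[272,375]],.040)
q("stop outer .1",[[66,59],[314,59]],.05)
E
```

```text
lip .046 0.0457
rib rear, home .0235 0.025
pack rear, home -.025 -0.0219
stop outer .1 0.0999
```

```bash
python3 -c "
from rig import *
print(finish_job(),sense()['clock'])"
```

```text
the job is handed in; nothing more can be done
the job is handed in; nothing more can be done
```

The pack was pressed down, pushed under the lip and leaf until the fingers met a hard stop (over 50 N) and measured home to within about 3 mm; the hand was withdrawn clear and the job was handed in at about 22 s of the 40 s allowed, with no verdict shown.

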